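Teach the seam's two ends and record them

TASK

Teach the weld seam on the round base plate: with the gripper closed, point the fingertips straight down at the yellow start marker, 1 to 3 cm above it, and stay there for two seconds, then do the same at the white end marker, and then press the green record button on the teach box fully down and let go. Do not touch the fit-up or the markers on it, do not press the red button, and leave the other things on the bench where they are.

Things in the scene. Friction and masses are not known exactly. Their poses are not given: they have to be found in the camera images.
- yellow_marker: magnetic seam marker, a yellow disc 26 mm in diameter and 6 mm thick, loose; origin at the centre of its underside, so its top is 6 mm higher. Marks the seam's start. It lies on the fit-up's base plate (top 5 mm above the bench) at one end of the seam, its centre about 40 mm in front of the upright plate; which end varies. Nothing overhangs it.
- white_marker: magnetic seam marker, a white disc 26 mm in diameter and 6 mm thick, loose; origin at the centre of its underside, so its top is 6 mm higher. Marks the seam's end. It lies on the fit-up's base plate (top 5 mm above the bench) at one end of the seam, its centre about 40 mm in front of the upright plate; which end varies. Nothing overhangs it.
- blue_marker: magnetic seam marker, a blue disc 26 mm in diameter and 6 mm thick, loose; origin at the centre of its underside, so its top is 6 mm higher. A spare, lying on the bench away from the fit-up; not part of the job.
- fitup: steel fit-up clamped to the bench (does not move): round rust-brown base plate 200 mm in diameter, 5 mm thick, with an upright plate 4 mm thick, 150 mm long and 35 mm high standing on it (its top edge 40 mm above the bench). Origin at the centre of the base plate's underside; the upright runs along its y axis at x = +12 mm; the two markers lie on the -x side, near x = -30 mm, y = +/-55 mm. Its position and yaw vary, and it may stand to the left or the right of the teach box
- pipe_stub: short coppery pipe stub, 52 mm in diameter, 40 mm high, standing loose on the base plate behind the upright plate; origin at the centre of its underside; leave it alone
- teach_box: grey teach box fixed to the bench, 90 mm (x) by 130 mm (y) by 35 mm high, with a green button at its +y end and a red one at its -y end; origin at the centre of its underside
- record_top (a point): centre of the top face of the green record button, 32 mm in diameter, in a black housing; it is pressed straight down
- record (a joint): travel of the green button: 0 up, 0.006 m fully down (takes about 5 N); it springs back
- erase_top (a point): centre of the top face of the red button, 68 mm from the green one; not to be pressed
- erase (a joint): travel of the red button: 0 up, 0.006 m fully down
- brush: brush lying on the bench behind the work, roughly along y; leave it alone
- hammer: hammer lying on the bench behind the work, roughly along y; leave it alone
There are look-alikes about, which are no part of the job. Of the things that look like the teach_box, the smaller one is meant.

How it is judged:
On the way, in this order (a step that is already met when the one before it is completed fails the run):
1. the fingertips point at the yellow marker from just above and stay 1.6 s (horizontal distance between the grasp point and yellow_marker below 0.015 m and z of the grasp point in the frame of yellow_marker between 0.012 and 0.066 m), for 1.6 s.
2. then they point at the white marker in the same way for 1.6 s (horizontal distance between the grasp point and white_marker below 0.015 m and z of the grasp point in the frame of white_marker between 0.012 and 0.066 m), for 1.6 s.
3. then the green record button is pressed down (at least 4.5 of its 6 mm) (value of joint record above 0.0045 m), for 0.05 s.
At the end, for the whole second after the job is handed in: green button up again after its press, red one up, seam markers within 5 mm of their start, other loose things within 15 mm, all at rest. Pointing: the point between the finger pads within 15 mm of the marker's centre seen from above, at most 60 mm above its top (fingertips about 40 mm) (value of joint each of record, erase below 0.0015 m and distance of each of yellow_marker, white_marker from where it was at the start of the episode below 0.005 m and distance of each of blue_marker, pipe_stub, brush, hammer from where it was at the start of the episode below 0.015 m and linear speed of each of yellow_marker, white_marker, blue_marker, pipe_stub, brush, hammer below 0.02 m/s); the robot touches nothing.
It fails at once if a seam marker is touched ((contact force between yellow_marker and the fingers above 0.5 N or contact force between yellow_marker and the arm above 0.5 N) or (contact force between white_marker and the fingers above 0.5 N or contact force between white_marker and the arm above 0.5 N)).
It fails at once if a seam marker is shifted or lifted (distance of any of yellow_marker, white_marker from where it was at the start of the episode above 0.005 m).
It fails at once if the fit-up is touched (contact force between fitup and the fingers above 0.5 N or contact force between fitup and the arm above 0.5 N).
It fails at once if the red button is pressed (value of joint erase above 0.002 m).
It fails at once if the spare marker, pipe stub, brush or hammer is moved (distance of any of blue_marker, pipe_stub, brush, hammer from where it was at the start of the episode above 0.015 m).
It also fails if it takes over 51 s, if anything falls off the work surface, if the arm or the gripper's body presses on something with over 40 N, if the wrist force passes 120 N, or if a joint passes its speed limit or range.

ROBOT

A 7-joint arm with a two-finger parallel gripper is mounted at the origin on the work surface. World frame = base frame: x ahead of the robot, y to its left, z up, the work surface at z = 0. Lengths are in m, angles in rad, forces in N, time in s.
With the tool pointing down it reaches from about 0.4 to 0.85 m from the base axis. Payload 10.4 kg.
Tool frame: the origin (TCP) lies on the centre line of the jaws, within the pads' length; the fingertips stand 14 mm ahead of it and the grasp point (between the pads) lies 5 mm behind it (manip.tip_reach is the distance from the TCP to the fingertips, in m); z points along the fingers, y is the line along which they close (so a half turn about z gives the same grasp; the last joint's range is limited). The gripper opens to 85 mm and grips with 20 to 120 N. Pads are 22 mm wide; open, the fingers measure 114 mm over their backs; the gripper's body (76 mm by 85 mm) begins 54 mm behind the grasp point. The pads swing forward as they close: fully open they stand 13 mm farther back than shut.
Start: joints at [-1.317, 0.332, -0.065, 1.46, 0.022, 1.35, -0.088], TCP at [0.171, 0.601, 0.245] pointing down, gripper open.
Joint ranges: [-2.6, 2.6], [-0.5, 2.12], [-1.47, 1.34], [0.16, 2.42], [-1.27, 4.41], [0.06, 2.06], [-2.6, 2.6]. Speed limits (rad/s): [2.22, 2.22, 2.79, 2.79, 3.14, 3.14, 3.14].

INTERFACE

Orientations are given as a unit quaternion [x, y, z, w].
In Python, from workcell import manip gives the robot as it stands.
- The arm moves only by the shell command python3 -m pendant 'ROWS' [FORCE]. ROWS is JSON, a list of rows, each a list of 7 numbers: the shift along the tool's x, y, z in units of 50 mm (1.0 is 50 mm), then the turn, a rotation vector about the tool's x, y, z in units of 8 degrees (1.0 is 8 degrees), then the opening, from -1 (shut) to 1 (fully open), so that 0 is half open. In form: [[dx, dy, dz, ax, ay, az, jaw], ...]. A call has exactly 10 rows; each row is the pose to reach, as a shift and turn from the pose commanded when the call began, along the tool's axes at that moment; what a row does not reach only later rows make up. A row lasts 1/8 s, in which the tool goes at most 62.5 mm and 10.7 degrees, less where a joint would pass 70% of its speed; a pose out of reach is approached as far as the arm can. A call with a gripper value outside its range is refused whole. The fingers move at their own pace and stop on an object; FORCE is the grip in N (left out, the last holds). Time passes only in rows, so rows that repeat a pose let the fingers close, or fill a call up. It gives the time, the measured TCP pose, the force, the opening and the grip force at its end, in the units of the state.
- manip.get_obs(): the state, without advancing time (a new reading comes with each control period).
- manip.camera(name): name is "scene" or "top" or "wrist"; returns (picture, depth): 420x560x3 uint8, red, green, blue; 420x560 float32, m along the optical axis (not along the pixel's ray), 0 where there is no reading.
- manip.get_calibration(name): a dict with "fx", "fy", "cx", "cy" (pixels), "xyz" and "orientation" of the camera in the world. Camera axes: x right, y up, looking along -z (the intrinsics and any distortion apply to the point x, -y, -z); pixel columns grow to the right and rows downward; lengths in m; the calibration is good to about 2 mm. The wrist camera is an equidistant fisheye: a pixel r from the principal point sees the ray r / f radians off the axis. A picture is of the moment at which its call begins: read the wrist's pose just before it. get_calibration takes no time and is no camera call; for the wrist camera it gives the pose at the moment of the call.
- manip.hand_in(): hands the job in; it is judged then, once.
Trained networks look in the newest picture that a camera, given by its name, has taken for a name from the list of things; names that differ only in an ending like _2 or _b are one class to them, and where a whole thing is asked for, a point or a joint stands for the part that bears it (a point fixed in the world has none). Each returns a list of dicts, best first, with "p" (0 to 1); they miss things now and then, are a little off and sometimes report something else, mostly with a low value. They report only what shows in the picture. A call takes as long as a camera call. They do not tell look-alikes from the thing itself.
- manip.find_in(thing, camera): "box" ([left, top, right, bottom] in pixels, round what is visible of it).
- manip.trace(thing, camera): "pixels" (420x560 bool, what is visible of it) and "box" ([left, top, right, bottom] in pixels, round what is visible of it).
- manip.tip_of(thing, camera): "pixel" ([column, row] in pixels: a listed point, or the origin of a listed thing).
The state is a dict: "clock": time; "joint_pos": joint angles; "joint_velocities": joint speeds; "tau": joint torques, N m; "position": TCP position; "ee_rot": TCP orientation; "ft_force": force on the tool from outside, world axes, zero at the start; "torque": the same for the moment, N m; "grip_width": opening from 0.0 (shut) to 1.0 (fully open); "grasp_force": force on a finger pad.
Only numpy, scipy, OpenCV 4.12 (cv2) and the standard library are available. Lean on these libraries where they do the work, as an engineer would, in place of code of your own. Each camera call takes 0.05 s, during which the arm holds its last target. There are 200 camera calls.

## Working session

There is one attempt and no reset: what is moved stays moved. The work goes in short steps, Python scripts to look and compute and a shell command to move; the robot and the scene stay as the last step left them, time stands still between calls to the robot, and variables do not carry over. Pictures are saved under pics/ and viewed, at most 10 in all, crops included, and the job is handed in when it is done.

```bash
mkdir -p pics; cat > h.py <<'E'
import numpy as np,cv2
from workcell import manip
from scipy.spatial.transform import Rotation as R
def world(cam,d,u,v,c=None):
    c=c or manip.get_calibration(cam)
    z=float(np.median(d[max(0,int(v)-1):int(v)+2,max(0,int(u)-1):int(u)+2]))
    p=np.array([(u-c['cx'])/c['fx']*z,-(v-c['cy'])/c['fy']*z,-z])
    return R.from_quat(c['orientation']).apply(p)+np.array(c['xyz'])
E
python3 - <<'E'
from h import *
for cam in ['top','scene']:
    im,d=manip.camera(cam); cv2.imwrite(f'pics/{cam}.png',im[:,:,::-1])
    print(cam,manip.get_calibration(cam))
    for t in ['yellow_marker','white_marker','blue_marker','fitup','teach_box','record_top','erase_top','pipe_stub']:
        for r in manip.tip_of(t,cam)[:4]:
            u,v=r['pixel']; print(t,round(r['p'],2),np.round([u,v]),world(cam,d,u,v).round(3))
print(manip.get_obs()); print(manip.tip_reach)
E
```

```text
top {'fx': 447.62169949784874, 'fy': 447.62169949784874, 'cx': 274.5363258100628, 'cy': 207.86809847374542, 'xyz': array([ 0.40534082, -0.11866968,  0.90446858]), 'orientation': array([ 0.06943498, -0.06783488, -0.70334286,  0.70419175])}
yellow_marker 0.42 [126. 244.] [0.506 0.181 0.012]
yellow_marker 0.38 [304. 225.] [ 0.54  -0.173  0.047]
white_marker 0.68 [179. 256.] [0.483 0.073 0.01 ]
white_marker 0.53 [129. 245.] [0.505 0.174 0.012]
blue_marker 0.55 [202. 305.] [0.388 0.025 0.007]
fitup 0.71 [177. 256.] [0.484 0.077 0.012]
fitup 0.67 [157. 235.] [0.526 0.122 0.006]
teach_box 0.97 [419. 259.] [ 0.474 -0.386  0.068]
teach_box 0.94 [307. 224.] [ 0.544 -0.181  0.035]
teach_box 0.54 [179. 255.] [0.485 0.074 0.01 ]
record_top 0.49 [294. 226.] [ 0.538 -0.154  0.057]
erase_top 0.82 [455. 246.] [ 0.496 -0.449  0.081]
erase_top 0.58 [305. 224.] [ 0.545 -0.176  0.036]
erase_top 0.52 [298. 125.] [ 0.756 -0.166  0.02 ]
erase_top 0.45 [325. 216.] [ 0.557 -0.213  0.057]
pipe_stub 0.83 [164. 209.] [0.579 0.11  0.006]
scene {'fx': 462.0418470877527, 'fy': 462.0418470877527, 'cx': 278.772506780
[... 846 characters left out ...]
219753, -0.06467263,  1.46009763,  0.02159545,
        1.34993594, -0.08850683]), 'joint_velocities': array([ 8.53217552e-04,  2.21978110e-03, -6.05022853e-04,  1.61383119e-04,
        3.52720090e-06, -1.44633085e-03,  3.79552742e-04]), 'tau': array([ 5.29996305e-04, -6.25212121e+01,  4.91913641e-02, -3.91832614e+01,
        1.63760420e-02,  1.65815349e-03,  6.32148030e-06]), 'position': array([0.17079115, 0.60122139, 0.24534013]), 'ee_rot': array([ 1.37966557e-01,  9.90436888e-01,  2.81725880e-05, -2.04929202e-06]), 'ft_force': array([-1.04430796,  0.92273413,  0.58949437]), 'torque': array([-0.03942011, -0.00968947, -0.05224334]), 'grasp_force': 0.0, 'grip_width': 1.0010464482184744}
0.014
```

View pics/top.png

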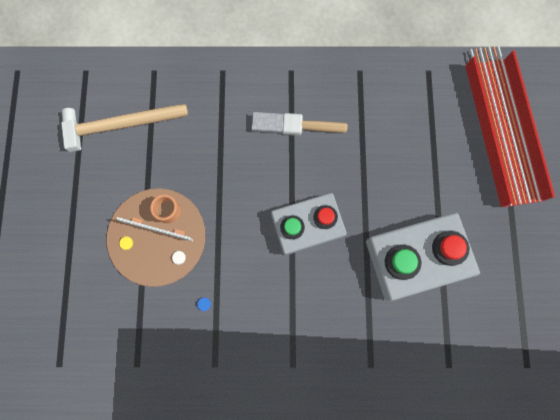

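```bash
python3 - <<'E'
from h import *
im,d=manip.camera('top');hsv=cv2.cvtColor(im,cv2.COLOR_RGB2HSV)
for n,lo,hi in [('yel',(20,110,90),(35,255,255)),('white',(0,0,190),(180,50,255)),('green',(40,90,40),(85,255,255)),('red',(172,130,60),(180,255,255)),('red0',(0,150,60),(6,255,255)),('blue',(100,120,50),(130,255,255))]:
    k,l,s,c=cv2.connectedComponentsWithStats(cv2.inRange(hsv,lo,hi))
    for i in range(1,k):
        if s[i,4]>25: print(n,s[i],c[i].round(1),world('top',d,*c[i]).round(4))
E
```

```text
yel [119 236  14  14 161] [125.6 242.7] [0.5099 0.182  0.0109]
white [   21     0   366    46 15136] [208.5  22.4] [ 1.5056  0.1573 -0.7487]
white [ 412    0  148   51 5859] [493.9  21.8] [ 1.5084 -1.012  -0.749 ]
white [502  94  21  78  81] [512.1 133. ] [ 0.7414 -0.6143  0.0129]
white [ 62 108  19  41 530] [ 69.8 129.1] [0.7442 0.3082 0.0264]
white [284 114  19  19 331] [292.7 122.8] [ 0.7608 -0.1542  0.0206]
white [502 131  19  72  82] [511. 166.] [ 0.6696 -0.605   0.0127]
white [523 173   8  29  31] [526.5 187.6] [ 0.6237 -0.6323  0.0123]
white [117 217  76  25 202] [154.1 228.1] [0.535  0.1184 0.0402]
white [406 232   8   9  39] [409.7 236.2] [ 0.5182 -0.3761  0.0509]
white [172 251  14  14 152] [178.7 257.3] [0.4807 0.0743 0.0111]
white [ 389  251   90   47 1120] [435.8 277.3] [ 0.4404 -0.4212  0.0492]
green [284 218  18  17 248] [292.2 226. ] [ 0.5366 -0.1504  0.0587]
green [392 249  26  25 526] [404.7 261.1] [ 0.4684 -0.3553  0.0803]
red0 [ 504   51   51  150 1935] [528.7 127.8] [ 0.7482 -0.6432  0.0249]
red0 [ 466   57   49  149 1951] [489.4 133.7] [ 0.7347 -0.5598  0.0266]
red0 [490  61  39 142 253] [508.9 133.3] [ 0.7429 -0.6109  0.007 ]
red0 [495  61  39 141 188] [514.7 133.7] [ 0.7424 -0.6237  0.006 ]
red0 [499  61  39 140 258] [518. 132.] [ 0.7458 -0.6302  0.0073]
red0 [481  63  38 141 267] [499.5 134.2] [ 0.7414 -0.5915  0.006 ]
red0 [486  62  38 142 237] [505.  133.4] [ 0.7426 -0.6025  0.0071]
red0 [318 208  17  17 226] [325.7 215.8] [ 0.5569 -0.215   0.0567]
red0 [440 235  27  24 496] [453.  246.8] [ 0.4948 -0.4459  0.0799]
blue [197 298  14  13 145] [203.5 303.8] [0.3902 0.0228 0.0057]
```

The top view shows the round plate at left with the yellow marker at (126,243) and the white one at (179,257). The small teach box is at (310,223), with its green button at (292,226) and red at (326,216). The jaws already line up with the seam direction, so no turn is needed.

```bash
python3 -m pendant '[[-1,-0.7,0,0,0,0,-1],[-2,-1.4,0,0,0,0,-1],[-3,-2.1,0,0,0,0,-1],[-4,-2.8,0,0,0,0,-1],[-5,-3.5,0,0,0,0,-1],[-6,-4.2,0,0,0,0,-1],[-7,-4.9,0,0,0,0,-1],[-8,-5.6,0,0,0,0,-1],[-8.81,-6.21,0.5,0,0,0,-1],[-8.81,-6.21,1,0,0,0,-1]]'
python3 - <<'E'
from h import *
c=manip.get_calibration('wrist');im,d=manip.camera('wrist'); cv2.imwrite('pics/w1.png',im[:,:,::-1])
o=manip.get_obs();print(o['position'],o['ee_rot'],o['grip_width'],o['clock'])
E
```

```text
clock: 2.2
position: [0.5121, 0.1778, 0.1951]
ee_rot: [0.141, 0.99, -0.0, 0.001]
ft_force: [-0.2, 1.0, -0.6]
grip_width: -0.005
grasp_force: 0.0
[0.50928344 0.17951496 0.19140319] [ 0.13986802  0.99016814 -0.00136024 -0.00146032] -0.004465364553012504 2.25
```

View pics/w1.png

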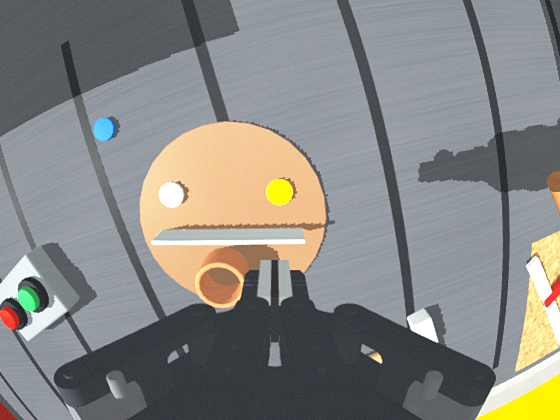

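The wrist view shows the closed fingers at (275,270), yellow at (279,192), white at (171,195) and the upright plate below them at about row 237. I'll measure both markers with the fisheye model.

```bash
python3 - <<'E'
from h import *
c=manip.get_calibration('wrist');im,d=manip.camera('wrist')
o=manip.get_obs();T=R.from_quat(o['ee_rot']);hsv=cv2.cvtColor(im,cv2.COLOR_RGB2HSV)
print(o['position'],o['ee_rot'])
for n,lo,hi,z in [('yel',(20,110,90),(35,255,255),.011),('white',(0,0,190),(180,50,255),.011),('green',(40,90,40),(85,255,255),.0587)]:
    k,l,s,cc=cv2.connectedComponentsWithStats(cv2.inRange(hsv,lo,hi))
    for i in range(1,k):
        if 200<s[i,4]<900:
            q=np.array([cc[i][0]-c['cx'],cc[i][1]-c['cy']]);r=np.hypot(*q);th=r/c['fx']
            ray=R.from_quat(c['orientation']).apply([np.sin(th)*q[0]/r,-np.sin(th)*q[1]/r,-np.cos(th)])
            p=c['xyz']+ray*(z-c['xyz'][2])/ray[2]
            print(n,s[i],cc[i].round(),p.round(4),(T.inv().apply(p-o['position'])/.05).round(2))
E
```

```text
[0.50862621 0.18100198 0.19290256] [ 0.13869825  0.99033237 -0.00124151 -0.00174555]
yel [265 183  28  28 588] [279. 196.] [0.5093 0.1835 0.011 ] [-0.01  0.06  3.64]
white [158 186  25  26 518] [170. 199.] [0.4805 0.0773 0.011 ] [-0.04 -2.14  3.64]
white [  0 258  40  47 775] [ 16. 281.] [ 0.5179 -0.202   0.011 ] [-2.29 -7.3   3.65]
white [527 261  26  46 589] [540. 283.] [0.727  0.5104 0.011 ] [-2.4   7.54  3.61]
white [ 18 299  48  45 758] [ 42. 322.] [ 0.5882 -0.193   0.011 ] [-3.6  -6.74  3.65]
white [544 305  16  44 351] [554. 323.] [0.8291 0.5638 0.011 ] [-4.07  9.13  3.6 ]
white [407 314  30  28 444] [422. 327.] [0.7171 0.3117 0.011 ] [-3.3   3.67  3.62]
green [ 17 289  22  26 419] [ 27. 302.] [ 0.5348 -0.1387  0.0587] [-2.27 -6.    2.69]
```

```bash
python3 -m pendant '[[0,0.02,0.6,0,0,0,-1],[0,0.02,1.2,0,0,0,-1],[0,0.02,1.8,0,0,0,-1],[0,0.02,2.3,0,0,0,-1],[0,0.02,2.6,0,0,0,-1],[0,0.02,2.8,0,0,0,-1],[0,0.02,2.9,0,0,0,-1],[0,0.02,2.9,0,0,0,-1],[0,0.02,2.9,0,0,0,-1],[0,0.02,2.9,0,0,0,-1]]'
python3 -m pendant '[[0,0,0,0,0,0,-1],[0,0,0,0,0,0,-1],[0,0,0,0,0,0,-1],[0,0,0,0,0,0,-1],[0,0,0,0,0,0,-1],[0,0,0,0,0,0,-1],[0,0,0,0,0,0,-1],[0,0,0,0,0,0,-1],[0,0,0,0,0,0,-1],[0,0,0,0,0,0,-1]]'
python3 -m pendant '[[0,0,0,0,0,0,-1],[0,0,0,0,0,0,-1],[0,0,0,0,0,0,-1],[0,0,0,0,0,0,-1],[0,0,0,0,0,0,-1],[0,0,0,0,0,0,-1],[0,0,0,0,0,0,-1],[0,0,0,0,0,0,-1],[0,0,0,0,0,0,-1],[0,0,0,0,0,0,-1]]'
python3 - <<'E'
from h import *
im,d=manip.camera('wrist'); cv2.imwrite('pics/w2.png',im[:,:,::-1])
E
```

```text
clock: 3.55
position: [0.5102, 0.1833, 0.0508]
ee_rot: [0.138, 0.99, 0.0, 0.0]
ft_force: [0.1, 0.1, 0.9]
grip_width: 0.001
grasp_force: 0.0
clock: 4.8
position: [0.5099, 0.1832, 0.0503]
ee_rot: [0.138, 0.99, 0.0, -0.0]
ft_force: [-0.7, 1.0, -0.8]
grip_width: -0.0
grasp_force: 0.0
clock: 6.05
position: [0.5099, 0.1832, 0.0503]
ee_rot: [0.138, 0.99, 0.0, 0.0]
ft_force: [-0.3, -0.2, 0.5]
grip_width: -0.004
grasp_force: 0.0
```

View pics/w2.png

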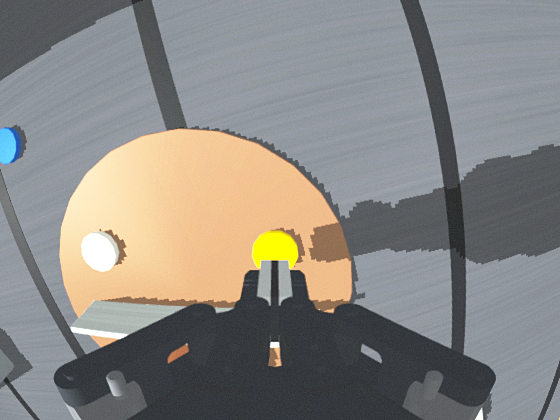

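The fingertips are over the yellow disc at (275,250), about 25 mm above it, and have held there over 2.5 s. Next is the white marker.

```bash
python3 -m pendant '[[0,0,-0.8,0,0,0,-1],[0,-0.4,-1,0,0,0,-1],[0,-0.9,-1,0,0,0,-1],[0,-1.4,-1,0,0,0,-1],[0,-1.9,-1,0,0,0,-1],[-0.02,-2.22,-1,0,0,0,-1],[-0.02,-2.22,-0.6,0,0,0,-1],[-0.02,-2.22,-0.2,0,0,0,-1],[-0.02,-2.22,0,0,0,0,-1],[-0.02,-2.22,0,0,0,0,-1]]'
python3 -m pendant '[[0,0,0,0,0,0,-1],[0,0,0,0,0,0,-1],[0,0,0,0,0,0,-1],[0,0,0,0,0,0,-1],[0,0,0,0,0,0,-1],[0,0,0,0,0,0,-1],[0,0,0,0,0,0,-1],[0,0,0,0,0,0,-1],[0,0,0,0,0,0,-1],[0,0,0,0,0,0,-1]]'
python3 -m pendant '[[0,0,0,0,0,0,-1],[0,0,0,0,0,0,-1],[0,0,0,0,0,0,-1],[0,0,0,0,0,0,-1],[0,0,0,0,0,0,-1],[0,0,0,0,0,0,-1],[0,0,0,0,0,0,-1],[0,0,0,0,0,0,-1],[0,0,0,0,0,0,-1],[0,0,0,0,0,0,-1]]'
python3 - <<'E'
from h import *
im,d=manip.camera('wrist'); cv2.imwrite('pics/w3.png',im[:,:,::-1])
E
```

```text
clock: 7.35
position: [0.4801, 0.0757, 0.0497]
ee_rot: [0.138, 0.99, -0.0, -0.001]
ft_force: [0.8, -0.4, 0.2]
grip_width: 0.001
grasp_force: 0.0
clock: 8.6
position: [0.4806, 0.0761, 0.0503]
ee_rot: [0.138, 0.99, 0.0, -0.0]
ft_force: [-1.1, -0.2, 0.5]
grip_width: 0.003
grasp_force: 0.0
clock: 9.85
position: [0.4805, 0.0761, 0.0503]
ee_rot: [0.138, 0.99, 0.0, -0.0]
ft_force: [-0.2, -0.0, 1.0]
grip_width: 0.002
grasp_force: 0.0
```

View pics/w3.png

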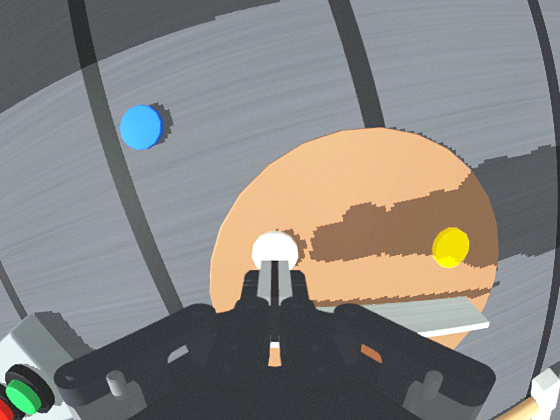

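The fingertips are over the white disc at (275,250), and the hold is complete. I'll lift and move to above the green button.

```bash
python3 -m pendant '[[0,0,-1,0,0,0,-1],[0,0,-2,0,0,0,-1],[-0.4,-0.7,-2,0,0,0,-1],[-0.9,-1.5,-2,0,0,0,-1],[-1.3,-2.3,-2,0,0,0,-1],[-1.8,-3.1,-2,0,0,0,-1],[-2.2,-3.8,-2,0,0,0,-1],[-2.32,-4.04,-2,0,0,0,-1],[-2.32,-4.04,-2,0,0,0,-1],[-2.32,-4.04,-2,0,0,0,-1]]'
python3 - <<'E'
from h import *
c=manip.get_calibration('wrist');im,d=manip.camera('wrist'); cv2.imwrite('pics/w4.png',im[:,:,::-1])
o=manip.get_obs();T=R.from_quat(o['ee_rot']);hsv=cv2.cvtColor(im,cv2.COLOR_RGB2HSV)
print(o['position'])
z=.058
k,l,s,cc=cv2.connectedComponentsWithStats(cv2.inRange(hsv,(40,90,40),(85,255,255)))
for i in range(1,k):
    if s[i,4]>200:
        q=np.array([cc[i][0]-c['cx'],cc[i][1]-c['cy']]);r=np.hypot(*q);th=r/c['fx']
        ray=R.from_quat(c['orientation']).apply([np.sin(th)*q[0]/r,-np.sin(th)*q[1]/r,-np.cos(th)])
        p=c['xyz']+ray*(z-c['xyz'][2])/ray[2]
        dd=d[int(cc[i][1]),int(cc[i][0])]
        print(s[i],cc[i].round(),p.round(4),(T.inv().apply(p-o['position'])/.05).round(2),'depth z',(c['xyz']+ray*dd/np.cos(th)).round(4))
E
```

```text
clock: 11.15
position: [0.5369, -0.1482, 0.1501]
ee_rot: [0.137, 0.991, 0.0, -0.0]
ft_force: [0.7, 0.6, 0.5]
grip_width: 0.002
grasp_force: 0.0
[ 0.53700831 -0.14811639  0.15018443]
[   0  192   40   54 1730] [ 18. 219.] [ 0.4698 -0.3692  0.058 ] [ 0.09 -4.62  1.84] depth z [ 0.4695 -0.3455  0.0797]
[ 251  201   45   45 1572] [273. 223.] [ 0.5353 -0.1487  0.058 ] [ 0.03 -0.02  1.84] depth z [ 0.5356 -0.1488  0.0568]
```

View pics/w4.png

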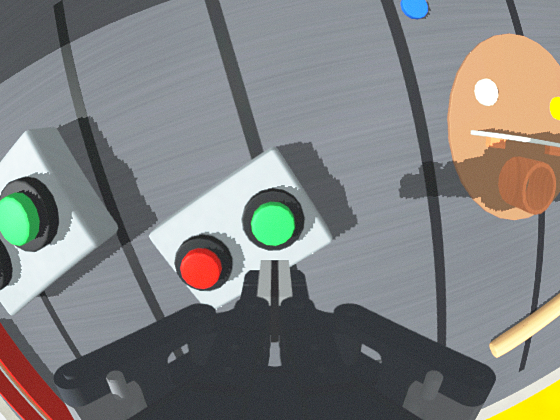

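The green button is at (273,223), straight under the fingertips, and the red one at (200,268) is clear of them. I'll press slowly to about 5 mm below the button's top and read the force.

```bash
python3 -m pendant '[[0.02,-0.02,0.5,0,0,0,-1],[0.02,-0.02,1,0,0,0,-1],[0.02,-0.02,1.3,0,0,0,-1],[0.02,-0.02,1.45,0,0,0,-1],[0.02,-0.02,1.52,0,0,0,-1],[0.02,-0.02,1.58,0,0,0,-1],[0.02,-0.02,1.62,0,0,0,-1],[0.02,-0.02,1.66,0,0,0,-1],[0.02,-0.02,1.68,0,0,0,-1],[0.02,-0.02,1.68,0,0,0,-1]]'
```

```text
clock: 12.45
position: [0.5361, -0.1507, 0.0666]
ee_rot: [0.138, 0.99, 0.0, 0.0]
ft_force: [0.4, 0.0, 4.5]
grip_width: -0.002
grasp_force: 2.0
```

```bash
python3 -m pendant '[[0,0,0.01,0,0,0,-1],[0,0,0.02,0,0,0,-1],[0,0,0.03,0,0,0,-1],[0,0,0.03,0,0,0,-1],[0,0,0.03,0,0,0,-1],[0,0,0.04,0,0,0,-1],[0,0,0.04,0,0,0,-1],[0,0,0.04,0,0,0,-1],[0,0,0.04,0,0,0,-1],[0,0,0.04,0,0,0,-1]]'
```

```text
clock: 13.7
position: [0.5361, -0.1507, 0.065]
ee_rot: [0.138, 0.99, 0.0, 0.0]
ft_force: [-2.3, 1.5, 12.2]
grip_width: -0.004
grasp_force: 6.1
```

```bash
python3 -m pendant '[[0,0,0.01,0,0,0,-1],[0,0,0.02,0,0,0,-1],[0,0,0.02,0,0,0,-1],[0,0,0.02,0,0,0,-1],[0,0,0.02,0,0,0,-1],[0,0,0.02,0,0,0,-1],[0,0,0.02,0,0,0,-1],[0,0,0.02,0,0,0,-1],[0,0,0.02,0,0,0,-1],[0,0,0.02,0,0,0,-1]]'
python3 -m pendant '[[0,0,-0.1,0,0,0,-1],[0,0,-0.3,0,0,0,-1],[0,0,-0.8,0,0,0,-1],[0,0,-1.4,0,0,0,-1],[0,0,-2,0,0,0,-1],[0,0,-2.4,0,0,0,-1],[0,0,-2.4,0,0,0,-1],[0,0,-2.4,0,0,0,-1],[0,0,-2.4,0,0,0,-1],[0,0,-2.4,0,0,0,-1]]'
```

```text
clock: 14.95
position: [0.5362, -0.1507, 0.0649]
ee_rot: [0.138, 0.99, 0.0, 0.0]
ft_force: [-6.0, 1.5, 22.7]
grip_width: -0.004
grasp_force: 11.1
clock: 16.2
position: [0.5354, -0.1505, 0.1826]
ee_rot: [0.138, 0.99, -0.0, -0.001]
ft_force: [-0.7, 0.6, -0.0]
grip_width: -0.002
grasp_force: 0.0
```

```bash
python3 -c "
from workcell import manip
print(manip.hand_in())"
```

```text
the job is handed in; nothing more can be done
None
```

I pointed at the yellow marker and then the white one for over 2 s each, pressed the green record button to its stop and released it, and handed the job in at about 16 s with the arm clear of everything; the hand-in gave no verdict.

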